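# Probe check of a lens-edger tensioner

### The arm

A 6-joint arm with a two-finger parallel gripper is mounted at the origin on the work surface. World frame = base frame: x ahead of the robot, y to its left, z up, the work surface at z = 0. Lengths are in m, angles in rad, forces in N, time in s.
With the tool pointing down it reaches from about 0.35 to 0.725 m from the base axis. Payload 4.3 kg.
Tool frame: the origin (TCP) lies between the finger pads; the fingertips stand 8 mm ahead of it and the grasp point (between the pads) lies 11 mm behind it; z points along the fingers, y is the line along which they close (so a half turn about z gives the same grasp; the last joint's range is limited). The gripper opens to 85 mm and grips with 20 to 120 N. Pads are 22 mm wide; open, the fingers measure 114 mm over their backs; the gripper's body (76 mm by 85 mm) begins 54 mm behind the grasp point. The pads swing forward as they close: fully open they stand 13 mm farther back than shut.
Start: joints at [-1.329, 0.377, 0.081, 1.274, 0, 1.46], TCP at [0.198, -0.54, 0.218] pointing down, gripper open.
Joint ranges: [-2.72, 2.72], [-0.84, 1.66], [-1.02, 1.22], [-1.77, 2.12], [-1.37, 1.28], [-3.14, 3.14]. Speed limits (rad/s): [2.57, 2.57, 3.14, 3.14, 3.14, 3.14].

### API

Orientations are given as a 3x3 rotation matrix whose columns are the frame's x, y, z axes.
In Python, from cell import manip, viewer, sign_off gives the robot as it stands.
- The arm moves only by the shell command python3 -m crank 'ROWS'. ROWS is JSON, a list of rows, each a list of 3 entries, a list of its own where there are three numbers: the opening, from -1 (shut) to 1 (fully open), then the shift along the tool's x, y, z in m, then the turn about the tool's z in rad. In form: [[grip, [tx, ty, tz], roll], ...]. A call has 1 to 12 rows; each row shifts and turns the commanded pose from where the row before left it, along the tool's axes as they then stand; what a row does not reach is not made up. A row lasts 1/12 s, in which the tool goes at most 41.7 mm and 7.16 degrees, less where a joint would pass 70% of its speed; a pose out of reach is approached as far as the arm can. A call is refused whole if a number of a shift passes 0.0417 or a number of a turn 0.125, either way. A call with a gripper value outside its range is refused whole. The fingers move at their own pace and stop on an object; the grip force is fixed at half the most. Time passes only in rows, so rows that do not move let the fingers close. It gives the time, the measured TCP pose, the force, the opening and the grip force at its end, in the units of the state.
- manip.get_obs(): the state, without advancing time (a new reading comes with each control period).
- viewer.capture(name): name is "scene" or "top"; returns a dict with "frame" (480x640x3 uint8, red, green, blue), "intrinsics" (3x3 intrinsics, pixels), "extrinsics" (4x4, takes a point from world to camera coordinates). Camera axes: x right, y up, looking along -z (the intrinsics and any distortion apply to the point x, -y, -z); pixel columns grow to the right and rows downward; lengths in m; the calibration is good to about 2 mm. A picture is of the moment at which its call begins. There is no depth.
- sign_off(): hands the job in; it is judged then, once.
The state is a dict: "clock": time; "joint_pos": joint angles; "qvel": joint speeds; "effort": joint torques, N m; "eef_pos": TCP position; "tcp_rot": TCP orientation; "wrist_force": force on the tool from outside, world axes, zero at the start; "wrist_torque": the same for the moment, N m; "opening": finger opening in m; "grasp_force": force on a finger pad.
Only numpy, scipy, OpenCV 4.12 (cv2) and the standard library are available. Lean on these libraries where they do the work, as an engineer would, in place of code of your own. Each camera call takes 0.05 s, during which the arm holds its last target. There are 200 camera calls.

### The job

Check the tensioner circuit of the opened lens-edger drive: take the test probe out of its stand, touch its tip on top of the tall round-headed test pin of the green control board, then on top of the short square-headed one. Then, with the probe tip on the round pad of the sprung tensioner arm, push the arm down past the click of its pawl and on until it is nearly at its bottom stop, and finish while still holding it down there with the probe in the gripper, so that the probe and not the pawl bears the spring. Push the arm only with the probe, and do not disturb the things lying around.

Things in the scene. Friction and masses are not known exactly. Their poses are not given: they have to be found in the camera images.
- probe: Loose grey test probe upright in its stand, 145 mm long, 60 to 130 g. Origin at the tip, z axis up along the probe. Steel shaft 10 mm thick up to 70 mm from the tip (last 5 mm is 6 mm thick); collar 30 mm wide from 70 to 75 mm; round handle 22 mm thick from 75 to 145 mm. Grip the handle at its middle (110 mm from the tip), any yaw, firmly (60 N or more). It may lean a degree.
- probe_tip (a point): The tip of the probe (same point as the probe's origin).
- stand: Fixed black block 64 x 64 x 75 mm high with an upright hole in its middle; the probe's collar rests on its top, so the tip is 5 mm above the bench and the handle stands from 80 to 150 mm above it. Origin: centre of its underside. Lift the probe at least 75 mm straight up to clear it.
- board: Fixed green control board on a grey tray, 100 x 130 mm, top 15 mm above the bench, with low black components. Origin: centre of its underside. Two brass test pins stand on it 70 mm apart on its centre line; which is at which end varies.
- tall_top (a point): Centre of the top face of the tall test pin: round flat head 22 mm in diameter, 70 mm above the bench. The pin is sprung and gives downward up to 6 mm (about 2 N to start moving, 6 N at the bottom).
- short_top (a point): Centre of the top face of the short test pin: square flat head 22 x 22 mm, 43 mm above the bench. Sprung in the same way.
- drive_unit: Fixed drive unit on a wooden board 240 x 160 x 16 mm with a dark motor, two pivot cheeks and the tensioner arm. Origin: centre of the underside; the arm runs along its +x axis from a pivot 60 mm from the origin towards -x, 85 mm above the bench. The hooked dark pawl stands beside the arm on the +y side, 20 mm from the origin towards +x, up to 107 mm high.
- tensioner (a joint): Tensioner arm's angle, rad: 0 at rest (pointing up by 0.2 rad), growing as it is pushed down, bottom stop at 0.42 (pointing down by 0.22). It clicks under the pawl's nose at about 0.25; let go after that, it springs back only to the pawl (about 0.25). At the pad the spring takes 5 N to start, 11 N at the stop; pushing the pawl aside adds up to 7 N between 0.06 and 0.15.
- pad (a point): Centre of the top face of the round dished pad at the free end of the tensioner arm, 120 mm from the pivot, 36 mm across inside a rim 4 mm high. About 113 mm above the bench at rest and 63 mm at the stop; sideways it moves less than 5 mm. The pad tilts with the arm.
- case: Bystander: grey spectacle case 65 x 160 x 45 mm, loose, not to be disturbed. Origin: centre of its underside.
- jar: Bystander: small closed jar 48 mm in diameter, 60 mm high, loose, not to be disturbed. Origin: centre of its underside.
- driver: Bystander: screwdriver about 170 mm long lying on the bench, loose, not to be disturbed.
Not all that is in view belongs to the job. Leave any red or yellow look-alike of the probe alone.

How it is judged:
By the outcome, as a careful person would: the job done as asked, in the order asked, and still so for the second after the job is handed in, while the arm keeps its last pose, push and grip.
It also fails if it takes over 48 s, if anything falls off the work surface, if the arm or the gripper's body presses on something with over 40 N, if the wrist force passes 120 N, or if a joint passes its speed limit or range.

## Working session

There is one attempt and no reset: what is moved stays moved. The work goes in short steps, Python scripts to look and compute and a shell command to move; the robot and the scene stay as the last step left them, time stands still between calls to the robot, and variables do not carry over. Pictures are saved under pics/ and viewed, at most 10 in all, crops included, and the job is handed in when it is done.

```bash
mkdir -p pics; ls
python3 - <<'E'
from cell import manip, viewer
import cv2,pickle,numpy as np
np.set_printoptions(precision=4,suppress=True)
d={}
for n in ("scene","top"):
    c=viewer.capture(n); d[n]=c; cv2.imwrite(f"pics/{n}0.png",c["frame"][:,:,::-1])
    print(n,{k:v for k,v in c.items() if k!="frame"})
pickle.dump(d,open("d0.pkl","wb"))
print(manip.get_obs())
E
```

```text
pics
scene {'intrinsics': array([[485.4252,   0.    , 309.618 ],
       [  0.    , 485.4252, 238.6766],
       [  0.    ,   0.    ,   1.    ]]), 'extrinsics': array([[-0.5438,  0.8391,  0.0105,  0.3343],
       [-0.5081, -0.3392,  0.7917,  0.2049],
       [ 0.6679,  0.4252,  0.6109, -1.2953],
       [ 0.    ,  0.    ,  0.    ,  1.    ]])}
top {'intrinsics': array([[576.9348,   0.    , 328.8832],
       [  0.    , 576.9348, 238.5656],
       [  0.    ,   0.    ,   1.    ]]), 'extrinsics': array([[-0.0168, -0.9999, -0.002 , -0.0108],
       [ 0.9899, -0.0169,  0.1409, -0.5734],
       [-0.1409,  0.0004,  0.99  , -1.0574],
       [ 0.    ,  0.    ,  0.    ,  1.    ]])}
{'clock': 0.1, 'joint_pos': array([-1.3293,  0.378 ,  0.0797,  1.2744, -0.    ,  1.4605]), 'qvel': array([-0.0011, -0.0025,  0.0049, -0.0017, -0.0007,  0.0003]), 'effort': array([  0.0006, -46.4695,  27.0582,   0.0121,  -0.0001,  -0.    ]), 'eef_pos': array([ 0.198 , -0.5392,  0.2167]), 'tcp_rot': array([[ 0.9388,  0.3445, -0.0005],
       [ 0.3445, -0.9388,  0.0018],
       [ 0.0002, -0.0019, -1.    ]]), 'wrist_force': array([-0.4577, -0.6004, -0.0032]), 'wrist_torque': array([-0.0342, -0.0552, -0.047 ]), 'grasp_force': 0.0, 'opening': 0.0855899244006778}
```

View pics/scene0.png

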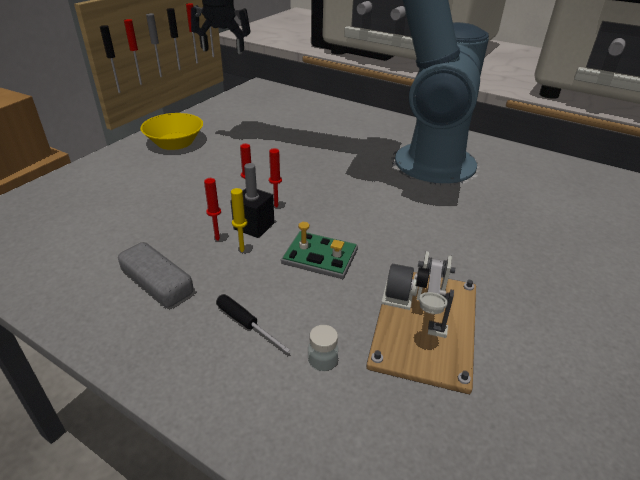

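View pics/top0.png

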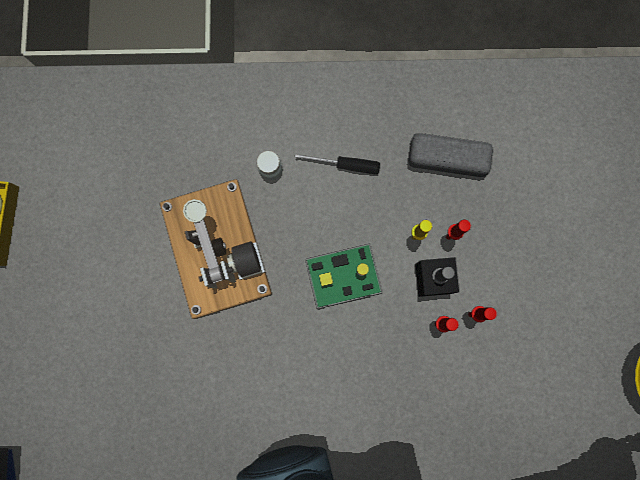

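The top view shows the probe's handle top near (446,273) with look-alikes around it, pins near (362,270) round and (326,280) square, and the pad near (195,211). The scene view shows the same items at about (251,167), (304,227), (337,245) and (432,300). I'll take enlarged crops.

Run:
```python
import cv2,numpy as np
a=cv2.imread("pics/top0.png"); b=cv2.imread("pics/scene0.png")
r=lambda im,x,y,w,h,f:cv2.resize(im[y:y+h,x:x+w],None,fx=f,fy=f,interpolation=cv2.INTER_CUBIC)
# left: top, x 300..500, y 200..350 x4
cv2.imwrite("pics/c1.png",r(a,300,205,200,140,4))
cv2.imwrite("pics/c2.png",np.hstack([r(a,155,175,120,150,3.2),r(b,200,130,130,150,3.2)]))
```

```text
(no output)
```

View pics/c1.png

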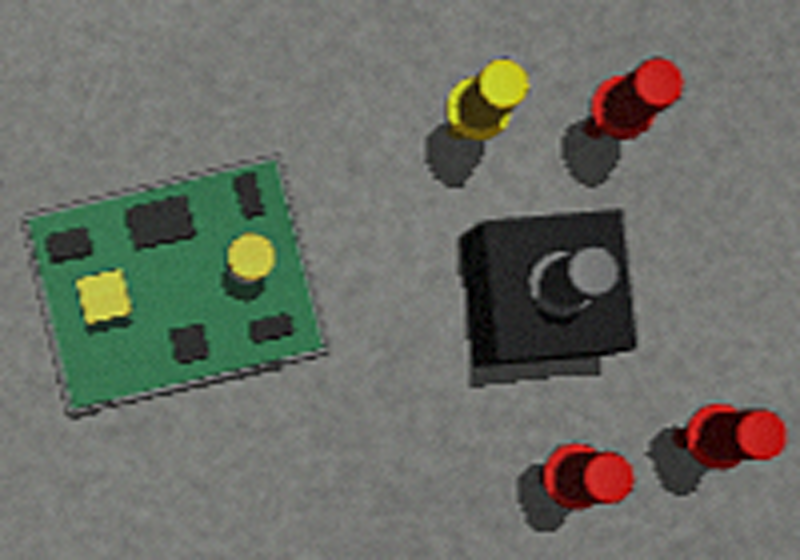

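View pics/c2.png

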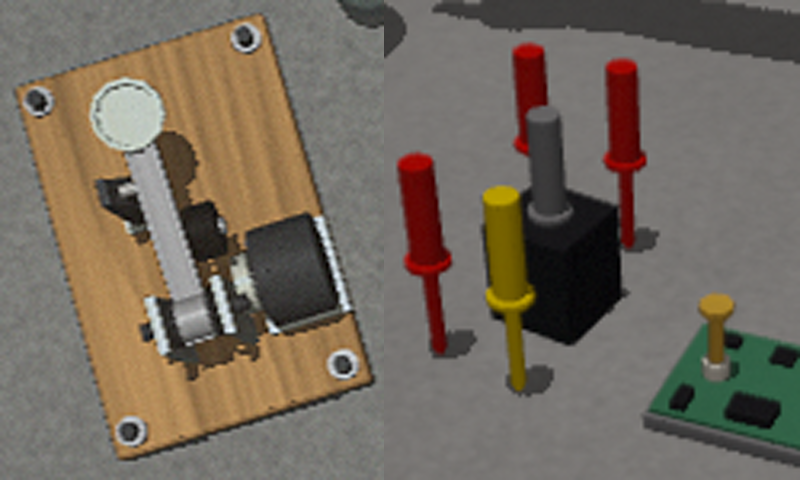

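The crops give (top image) probe top (448.1,272.6), round pin (362.4,269), square pin (326,279), pad (194.5,211) and look-alike tops (425.6,225.4), (464.4,225.1), (451.6,323.9), (489.6,313.4).

```bash
cat > h.py <<'E'
import numpy as np,pickle
np.set_printoptions(precision=4,suppress=True)
C={k:(v["intrinsics"],v["extrinsics"]) for k,v in pickle.load(open("d0.pkl","rb")).items()}
def px2w(n,u,v,z):
    K,E=C[n]; d=np.array([(u-K[0,2])/K[0,0],-(v-K[1,2])/K[1,1],-1]); R,t=E[:3,:3],E[:3,3]
    o=-R.T@t; d=R.T@d; return o+d*(z-o[2])/d[2]
def w2px(n,p):
    K,E=C[n]; c=E[:3,:3]@p+E[:3,3]; return np.array([K[0,2]-K[0,0]*c[0]/c[2],K[1,2]+K[1,1]*c[1]/c[2]])
E
python3 - <<'E'
from h import *
P={}
for n,u,v,z in [("probe",448.1,272.6,.15),("collar",(560)/4+300,205+285/4,.08),("stNW",415,264,.075),("stNE",455.5,257.7,.075),("stSE",459,292.5,.075),("stSW",419.5,296,.075),("tall",362.4,269,.07),("short",326,279,.043),("pad",194.5,211,.115),("Y",425.6,225.4,.145),("R1",464.4,225.1,.145),("R3",451.6,323.9,.145),("R4",489.6,313.4,.145),
 ("bolt1",166.6,206,.02),("bolt2",231.5,186.8,.02),("bolt3",195.6,309.7,.02),("bolt4",262,289,.02)]:
    P[n]=px2w("top",u,v,z); print(n,P[n],w2px("scene",P[n]))
for k in ("Y","R1","R3","R4","tall"):
    d=P[k]-P["probe"]; print(k,np.hypot(*d[:2]),np.degrees(np.arctan2(d[1],d[0])))
print("pins",np.linalg.norm((P["tall"]-P["short"])[:2]))
print("scene probe",px2w("scene",250.3,165.6,.15),"tall",px2w("scene",304,225,.07),"pad",px2w("scene",432.5,300,.115))
b=P["bolt1"]+P["bolt2"]-P["bolt3"]-P["bolt4"]; print("arm yaw",np.degrees(np.arctan2(b[1],b[0])),"centre",(P["bolt1"]+P["bolt2"]+P["bolt3"]+P["bolt4"])/4)
E
```

```text
probe [ 0.4958 -0.2217  0.15  ] [249.4754 164.9068]
collar [ 0.495  -0.2211  0.08  ] [252.1401 194.577 ]
stNW [ 0.5185 -0.1773  0.075 ] [262.1482 208.442 ]
stNE [ 0.5289 -0.252   0.075 ] [230.2995 199.4763]
stSE [ 0.4652 -0.2553  0.075 ] [248.3803 185.6048]
stSW [ 0.4601 -0.1833  0.075 ] [276.8293 194.5772]
tall [ 0.5114 -0.0811  0.07  ] [303.8948 224.322 ]
short [ 0.4961 -0.0138  0.043 ] [337.0879 243.0393]
pad [0.6164 0.2186 0.115 ] [433.4588 300.2866]
Y [ 0.5784 -0.1877  0.145 ] [236.181  190.4347]
R1 [ 0.5778 -0.2546  0.145 ] [209.2979 179.9061]
R3 [ 0.4096 -0.2247  0.145 ] [274.0186 150.0729]
R4 [ 0.4261 -0.2896  0.145 ] [245.1266 145.133 ]
bolt1 [0.6458 0.2958 0.02  ] [464.4146 377.6085]
bolt2 [0.6821 0.1691 0.02  ] [377.3792 356.3719]
bolt3 [0.4434 0.2359 0.02  ] [469.1023 285.0072]
bolt4 [0.4807 0.1092 0.02  ] [396.9845 270.7977]
Y 0.08930734518839267 22.394044799044497
R1 0.08830896811277314 -21.87551788017722
R3 0.08623994797117888 -178.03872703790978
R4 0.09732674869234423 -135.77215667776935
tall 0.14145517806691263 83.66022378650759
pins 0.06905056756770139
scene probe [ 0.4971 -0.2186  0.15  ] tall [ 0.5132 -0.0797  0.07  ] pad [0.6166 0.2172 0.115 ]
arm yaw 16.519971474362904 centre [0.563  0.2025 0.02  ]
```

Both views agree to within 3 mm, and the sizes check out (pins 69 mm apart, stand about 64 mm across). The closing line should run along world y, which is clear of the look-alikes. I'll turn and travel now.

```bash
python3 -m crank '[[1,[0,0,0],0.117],[1,[0,0,0],0.117],[1,[0,0,0],0.117],[1,[0.027,-0.029,0],0],[1,[0.027,-0.029,0],0],[1,[0.027,-0.029,0],0],[1,[0.027,-0.029,0],0],[1,[0.027,-0.029,0],0],[1,[0.027,-0.029,0],0],[1,[0.027,-0.029,0],0],[1,[0.027,-0.029,0],0],[1,[0.027,-0.029,0],0]]'
python3 -m crank '[[1,[0.027,-0.029,0],0],[1,[0.027,-0.029,0],0],[1,[0,0,0],0],[1,[0,0,0],0],[1,[0,0,0],0]]'
```

```text
clock: 1.1
eef_pos: [0.4416, -0.2767, 0.2173]
tcp_rot: [[1.0, 0.001, -0.001], [0.001, -1.0, 0.0], [-0.001, -0.0, -1.0]]
wrist_force: [0.3, -0.3, -0.9]
opening: 0.0852
grasp_force: 0.0
clock: 1.52
eef_pos: [0.4944, -0.2205, 0.2171]
tcp_rot: [[1.0, 0.001, -0.001], [0.001, -1.0, -0.0], [-0.001, 0.0, -1.0]]
wrist_force: [-0.4, 0.3, 0.3]
opening: 0.0857
grasp_force: 0.0
```

```bash
python3 -m crank '[[1,[0.002,0,0.023],0],[1,[0,0,0.023],0],[1,[0,0,0.023],0],[1,[0,0,0.023],0],[1,[0,0,0.021],0],[1,[0,0,0],0],[1,[0,0,0],0],[-1,[0,0,0],0],[-1,[0,0,0],0],[-1,[0,0,0],0],[-1,[0,0,0],0],[-1,[0,0,0],0]]'
python3 -m crank '[[-1,[0,0,0],0],[-1,[0,0,0],0],[-1,[0,0,0],0],[-1,[0,0,0],0],[-1,[0,0,0],0],[-1,[0,0,0],0]]'
```

```text
clock: 2.52
eef_pos: [0.4975, -0.2209, 0.1055]
tcp_rot: [[1.0, 0.001, 0.001], [0.001, -1.0, -0.001], [0.001, 0.001, -1.0]]
wrist_force: [-0.2, 0.2, -0.1]
opening: 0.0253
grasp_force: 0.0
clock: 3.02
eef_pos: [0.4975, -0.2209, 0.1054]
tcp_rot: [[1.0, 0.001, 0.001], [0.001, -1.0, -0.001], [0.001, 0.001, -1.0]]
wrist_force: [-0.8, -0.1, 5.6]
opening: 0.0207
grasp_force: 58.5
```

```bash
python3 -m crank '[[-1,[0,0,-0.01],0],[-1,[0,0,-0.02],0],[-1,[0,0,-0.02],0],[-1,[0,0,-0.02],0],[-1,[0,0,-0.02],0],[-1,[0,0,-0.01],0],[-1,[0,0,0],0],[-1,[0,0,0],0]]'
python3 - <<'E'
from cell import manip, viewer
import cv2,numpy as np
a=viewer.capture("top")["frame"][:,:,::-1];b=viewer.capture("scene")["frame"][:,:,::-1]
r=lambda im,x,y,w,h,f:cv2.resize(im[y:y+h,x:x+w],None,fx=f,fy=f,interpolation=cv2.INTER_CUBIC)
cv2.imwrite("pics/l1.png",np.hstack([r(a,380,180,130,180,3),r(b,190,80,130,180,3)]))
o=manip.get_obs();print(o["eef_pos"],o["wrist_force"],o["wrist_torque"])
E
```

```text
clock: 3.68
eef_pos: [0.497, -0.2206, 0.2045]
tcp_rot: [[1.0, 0.001, 0.0], [0.001, -1.0, -0.0], [0.0, 0.0, -1.0]]
wrist_force: [-0.2, 0.9, -1.3]
opening: 0.0206
grasp_force: 59.2
[ 0.49607204 -0.22005263  0.20309231] [-0.95362864 -0.05175058 -1.63768154] [ 0.01129799 -0.0147989  -0.01255448]
```

View pics/l1.png

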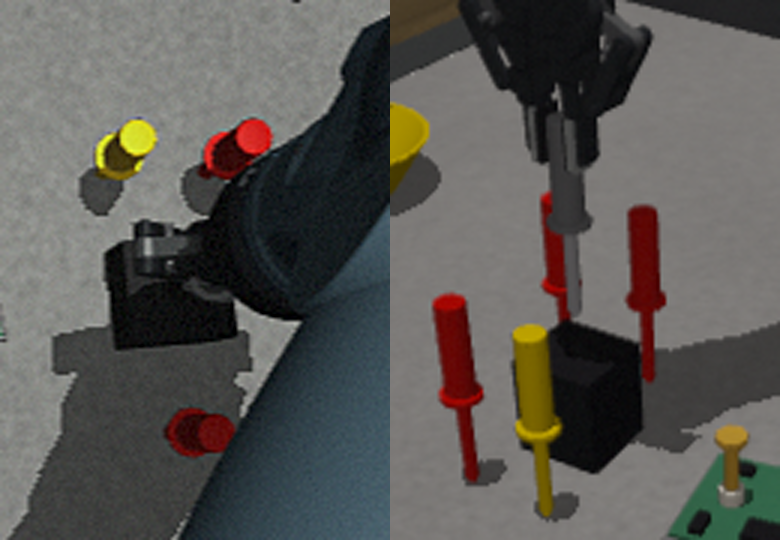

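The probe hangs in the gripper clear of the stand, with its tip at about (251.3,184) in the scene image. The look-alikes have not moved. I'll check the tip projection while going over the tall pin.

```bash
python3 -m crank '[[-1,[0,-0.02,0],0],[-1,[0.003,-0.03,0],0],[-1,[0.003,-0.03,0],0],[-1,[0.003,-0.03,0],0],[-1,[0.003,-0.02,0],0],[-1,[0.003,-0.01,0],0],[-1,[0,0,0],0],[-1,[0,0,0],0]]'
python3 - <<'E'
from h import *
from cell import manip, viewer
import cv2
for z in (.100,.104): print(w2px("scene",np.array([.4965,-.2205,z])))
b=viewer.capture("scene")["frame"][:,:,::-1];a=viewer.capture("top")["frame"][:,:,::-1]
r=lambda im,x,y,w,h,f:cv2.resize(im[y:y+h,x:x+w],None,fx=f,fy=f,interpolation=cv2.INTER_CUBIC)
cv2.imwrite("pics/l2.png",np.hstack([r(b,250,120,110,150,4),r(a,310,220,90,150,4)]))
o=manip.get_obs();print(o["eef_pos"],o["wrist_force"]);t=o["eef_pos"]-[0,0,.1004]
print(t,w2px("scene",t))
E
```

```text
clock: 4.45
eef_pos: [0.5115, -0.0808, 0.2038]
tcp_rot: [[1.0, 0.001, -0.001], [0.001, -1.0, -0.001], [-0.001, 0.001, -1.0]]
wrist_force: [0.1, 0.5, -1.0]
opening: 0.0205
grasp_force: 59.2
[251.3171 186.7547]
[251.1943 185.0804]
[ 0.5116 -0.0817  0.2041] [-0.5115  0.8076 -0.6303]
[ 0.5116 -0.0817  0.1037] [303.6625 209.9376]
```

View pics/l2.png

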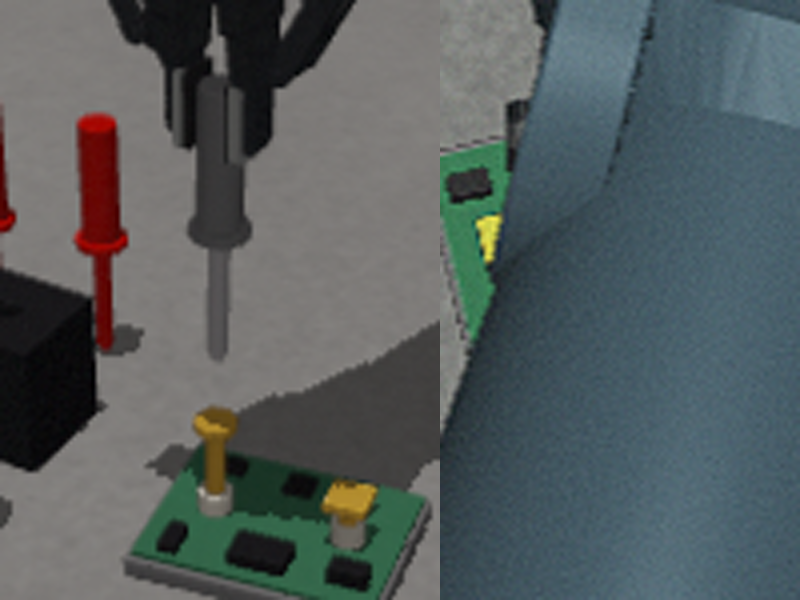

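The tip at (304.5,209.7) sits right over the pin head at (303.6,224.2), matching the prediction to 1 px. I'll touch down.

```bash
python3 -m crank '[[-1,[0,0,0.01],0],[-1,[0,0,0.01],0],[-1,[0,0,0.007],0],[-1,[0,0,0.004],0],[-1,[0,0,0.003],0],[-1,[0,0,0.003],0],[-1,[0,0,0],0],[-1,[0,0,0],0],[-1,[0,0,0],0]]'
```

```text
clock: 5.3
eef_pos: [0.5118, -0.0806, 0.1681]
tcp_rot: [[1.0, 0.001, 0.0], [0.001, -1.0, -0.0], [0.0, 0.0, -1.0]]
wrist_force: [-1.9, 0.3, 1.8]
opening: 0.0205
grasp_force: 59.4
```

```bash
python3 -m crank '[[-1,[0,0,0.0015],0],[-1,[0,0,0],0],[-1,[0,0,0],0],[-1,[0,0,0],0]]'; python3 -m crank '[[-1,[0,0,-0.01],0],[-1,[0,0,-0.015],0],[-1,[0,0,-0.01],0],[-1,[0,0,0],0],[-1,[0,0,0],0]]'
```

```text
clock: 5.63
eef_pos: [0.5119, -0.0806, 0.1663]
tcp_rot: [[1.0, 0.001, 0.0], [0.001, -1.0, -0.0], [0.0, 0.0, -1.0]]
wrist_force: [-1.7, 0.2, 4.8]
opening: 0.0205
grasp_force: 59.4
clock: 6.05
eef_pos: [0.5128, -0.0808, 0.2018]
tcp_rot: [[1.0, 0.001, 0.002], [0.001, -1.0, -0.001], [0.002, 0.001, -1.0]]
wrist_force: [0.1, -0.5, -1.7]
opening: 0.0206
grasp_force: 59.2
```

```bash
python3 -m crank '[[-1,[-0.005,-0.017,0],0],[-1,[-0.006,-0.025,0],0],[-1,[-0.005,-0.025,0],0],[-1,[0,0,0.01],0],[-1,[0,0,0.02],0],[-1,[0,0,0.015],0],[-1,[0,0,0.008],0],[-1,[0,0,0.004],0],[-1,[0,0,0.003],0],[-1,[0,0,0],0],[-1,[0,0,0],0],[-1,[0,0,0],0]]'
```

```text
clock: 7.05
eef_pos: [0.496, -0.0138, 0.1418]
tcp_rot: [[1.0, 0.001, 0.001], [0.001, -1.0, -0.0], [0.001, 0.0, -1.0]]
wrist_force: [-1.9, 1.0, 3.0]
opening: 0.0204
grasp_force: 59.5
```

```bash
python3 -m crank '[[-1,[0,0,0.002],0],[-1,[0,0,0],0],[-1,[0,0,0],0],[-1,[0,0,0],0]]'
```

```text
clock: 7.38
eef_pos: [0.4961, -0.0138, 0.1395]
tcp_rot: [[1.0, 0.001, 0.001], [0.001, -1.0, -0.001], [0.001, 0.001, -1.0]]
wrist_force: [-1.6, 0.8, 3.4]
opening: 0.0205
grasp_force: 59.5
```

```bash
python3 -m crank '[[-1,[0,0,-0.01],0],[-1,[0,0,-0.02],0],[-1,[0,0,-0.03],0],[-1,[0,0,-0.03],0],[-1,[0,0,-0.025],0],[-1,[0.01,-0.02,0],0],[-1,[0.015,-0.03,0],0],[-1,[0.019,-0.035,0],0],[-1,[0.019,-0.035,0],0],[-1,[0.019,-0.035,0],0],[-1,[0.019,-0.035,0],0],[-1,[0.012,-0.025,0],0]]'
python3 -m crank '[[-1,[0.007,-0.017,0],0],[-1,[0,0,0],0],[-1,[0,0,0],0],[-1,[0,0,0],0]]'
python3 - <<'E'
from h import *
from cell import manip, viewer
import cv2
b=viewer.capture("scene")["frame"][:,:,::-1];a=viewer.capture("top")["frame"][:,:,::-1]
r=lambda im,x,y,w,h,f:cv2.resize(im[y:y+h,x:x+w],None,fx=f,fy=f,interpolation=cv2.INTER_CUBIC)
cv2.imwrite("pics/l3.png",np.hstack([r(b,370,200,110,150,4),r(a,150,180,90,150,4)]))
o=manip.get_obs();t=o["eef_pos"]-[0,0,.1004]
print(t,w2px("scene",t),o["wrist_force"])
E
```

```text
clock: 8.38
eef_pos: [0.6086, 0.1445, 0.2568]
tcp_rot: [[0.994, 0.105, -0.005], [0.105, -0.993, 0.052], [0.001, -0.052, -0.999]]
wrist_force: [0.8, -0.4, -2.3]
opening: 0.0202
grasp_force: 59.3
clock: 8.72
eef_pos: [0.6126, 0.1528, 0.2579]
tcp_rot: [[0.993, 0.115, -0.007], [0.116, -0.992, 0.056], [-0.001, -0.057, -0.998]]
wrist_force: [-0.2, 0.4, -2.3]
opening: 0.0204
grasp_force: 59.3
[0.6124 0.1526 0.1577] [397.3226 260.9164] [-0.4647 -0.4543 -0.4364]
```

View pics/l3.png

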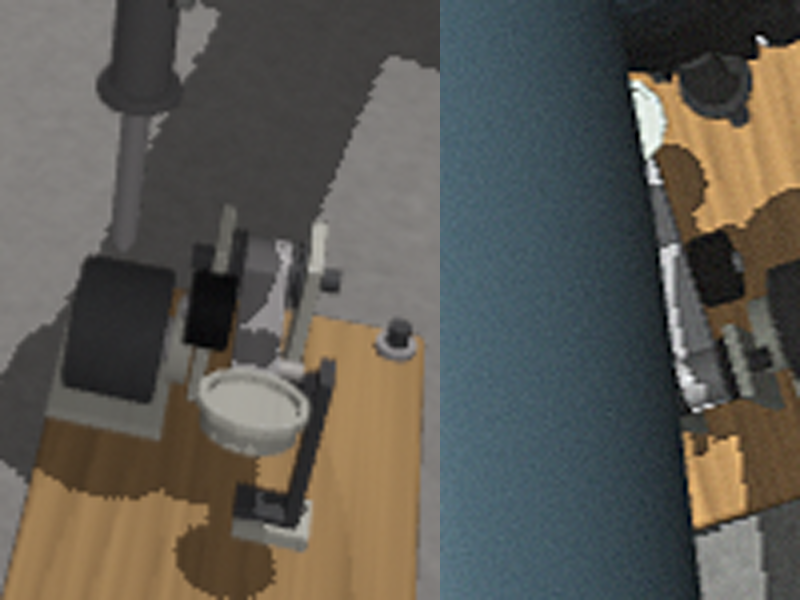

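The arm stopped short: the tip is at about (401,262), left of the pad at (433,300), and the tool has tilted 3°. I suspect a joint limit.

Run:
```python
from h import *
from cell import manip
o=manip.get_obs()
for k in ("clock","joint_pos","qvel","effort","eef_pos","tcp_rot","wrist_force"): print(k,o[k])
```

```text
clock 8.8167
joint_pos [0.1144 0.4946 0.364  1.4407 0.0568 3.1406]
qvel [-0.0016 -0.0028 -0.0024 -0.0009  0.004   0.001 ]
effort [  0.2127 -52.3849  27.5587  -0.0151   0.2316   0.0001]
eef_pos [0.6124 0.1526 0.2581]
tcp_rot [[ 0.9934  0.1149 -0.007 ]
 [ 0.1151 -0.9918  0.0563]
 [-0.0005 -0.0567 -0.9984]]
wrist_force [-0.4647 -0.4543 -0.4364]
```

Joint 6 is at its 3.14 limit. A negative roll gives room; I'll see whether the tilt vanishes.

```bash
python3 -m crank '[[-1,[0,0,0],-0.1],[-1,[0,0,0],-0.1],[-1,[0,0,0],-0.1],[-1,[0,0,0],-0.1],[-1,[0,0,0],-0.1],[-1,[0,0,0],-0.1],[-1,[0,0,0],0],[-1,[0,0,0],0]]'
python3 - <<'E'
from h import *
from cell import manip
o=manip.get_obs()
for k in ("joint_pos","eef_pos","tcp_rot"): print(k,o[k])
E
```

```text
clock: 9.48
eef_pos: [0.6125, 0.1528, 0.2581]
tcp_rot: [[0.757, 0.654, -0.007], [0.653, -0.755, 0.057], [0.032, -0.047, -0.998]]
wrist_force: [-0.7, -0.0, -1.2]
opening: 0.02
grasp_force: 59.2
joint_pos [0.1145 0.4948 0.3642 1.4407 0.057  2.5431]
eef_pos [0.6125 0.1528 0.2581]
tcp_rot [[ 0.7565  0.6539 -0.0069]
 [ 0.6532 -0.7551  0.0565]
 [ 0.0317 -0.0473 -0.9984]]
```

The tilt (3.2°, tip leaning +y) stayed but it is harmless; I'll allow for it: tip = TCP + 0.1004·z_tool. Now over the pad, with a look.

```bash
python3 -m crank '[[-1,[0.01,-0.01,0.001],0],[-1,[0.014,-0.013,0.001],0],[-1,[0.012,-0.012,0.001],0],[-1,[0.007,-0.006,0],0],[-1,[0,0,0],0],[-1,[0,0,0],0],[-1,[0,0,0],0]]'
python3 - <<'E'
from h import *
from cell import manip, viewer
import cv2
b=viewer.capture("scene")["frame"][:,:,::-1]
r=lambda im,x,y,w,h,f:cv2.resize(im[y:y+h,x:x+w],None,fx=f,fy=f,interpolation=cv2.INTER_CUBIC)
cv2.imwrite("pics/l4.png",r(b,370,190,120,150,4))
o=manip.get_obs();R=o["tcp_rot"];t=o["eef_pos"]+.1004*R[:,2]
print(t,w2px("scene",t),R,o["joint_pos"][5]); print("to pad",R.T@(np.array([.617,.218,.118])-t),"pad px",w2px("scene",np.array([.617,.218,.113])))
E
```

```text
clock: 10.07
eef_pos: [0.6182, 0.2121, 0.2581]
tcp_rot: [[0.755, 0.656, -0.007], [0.655, -0.753, 0.056], [0.031, -0.047, -0.998]]
wrist_force: [0.0, 0.1, -0.8]
opening: 0.0201
grasp_force: 59.2
[0.6175 0.2175 0.1578] [437.3902 279.0447] [[ 0.7551  0.6556 -0.0073]
 [ 0.6549 -0.7536  0.0562]
 [ 0.0314 -0.0472 -0.9984]] 2.631401818850773
to pad [-0.0013  0.0012  0.0398] pad px [432.6732 301.3325]
```

View pics/l4.png

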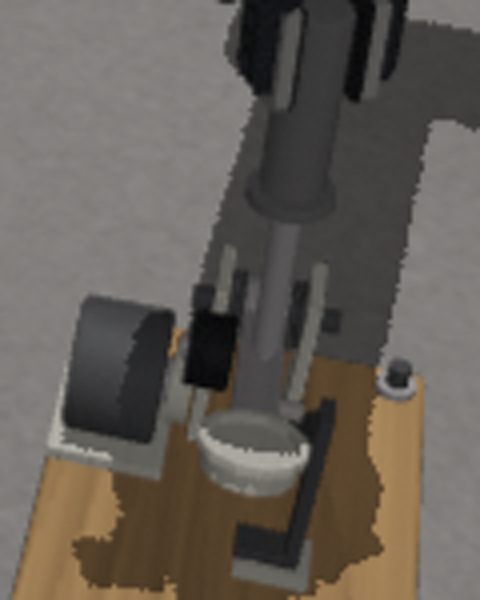

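The tip at (436.7,279.5) matches the prediction, and the pad centre is about 3 mm off the tip line at most. Lowering now.

```bash
python3 -m crank '[[-1,[-0.001,0.001,0.01],0],[-1,[-0.001,0.001,0.015],0],[-1,[0,0,0.01],0],[-1,[0,0,0.005],0],[-1,[0,0,0.005],0],[-1,[0,0,0.003],0],[-1,[0,0,0],0],[-1,[0,0,0],0]]'
python3 -m crank '[[-1,[0,0,0.003],0],[-1,[0,0.001,0.003],0],[-1,[0,0,0.003],0],[-1,[0,0,0.003],0],[-1,[0,0,0.003],0],[-1,[0,0,0],0],[-1,[0,0,0],0]]'
```

```text
clock: 10.78
eef_pos: [0.6182, 0.2121, 0.2113]
tcp_rot: [[0.755, 0.656, -0.005], [0.655, -0.753, 0.056], [0.033, -0.046, -0.998]]
wrist_force: [-0.7, -2.5, 4.4]
opening: 0.0203
grasp_force: 59.6
clock: 11.37
eef_pos: [0.6201, 0.2127, 0.1983]
tcp_rot: [[0.754, 0.657, -0.001], [0.656, -0.753, 0.057], [0.037, -0.044, -0.998]]
wrist_force: [-0.8, -2.2, 14.5]
opening: 0.0205
grasp_force: 60.9
```

```bash
python3 -m crank '[[-1,[0,0,0.003],0],[-1,[0,0,0.003],0],[-1,[-0.001,0.001,0.003],0],[-1,[0,0,0.003],0],[-1,[0,0,0.003],0],[-1,[0,0,0.003],0],[-1,[0,0,0.003],0],[-1,[0,0,0.002],0],[-1,[0,0,0],0],[-1,[0,0,0],0]]'
python3 -m crank '[[-1,[-0.001,0.001,0.003],0],[-1,[0,0,0.002],0],[-1,[0,0,0],0],[-1,[0,0,0],0],[-1,[0,0,0],0]]'
```

```text
clock: 12.2
eef_pos: [0.6219, 0.2139, 0.1746]
tcp_rot: [[0.754, 0.657, 0.002], [0.656, -0.753, 0.06], [0.041, -0.044, -0.998]]
wrist_force: [3.2, 2.2, 6.2]
opening: 0.0202
grasp_force: 60.0
clock: 12.62
eef_pos: [0.6216, 0.2134, 0.1697]
tcp_rot: [[0.754, 0.657, 0.002], [0.656, -0.752, 0.061], [0.042, -0.045, -0.998]]
wrist_force: [3.0, 2.4, 7.2]
opening: 0.0204
grasp_force: 60.0
```

Run:
```python
from h import *
from cell import manip, viewer
import cv2
b=viewer.capture("scene")["frame"][:,:,::-1]
r=lambda im,x,y,w,h,f:cv2.resize(im[y:y+h,x:x+w],None,fx=f,fy=f,interpolation=cv2.INTER_CUBIC)
cv2.imwrite("pics/l5.png",r(b,370,210,120,140,4))
o=manip.get_obs();R=o["tcp_rot"];t=o["eef_pos"]+.1004*R[:,2]
print(t,w2px("scene",t),o["wrist_force"])
```

```text
[0.6217 0.2195 0.0695] [427.7597 323.7751] [3.0004 1.8511 7.4088]
```

View pics/l5.png

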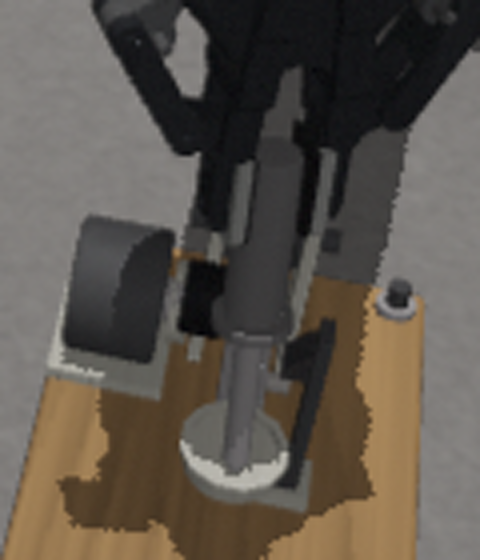

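The probe is on the dish, tip at about (429,327.5), off the dish centre at about (429,322) towards the free end. The arm is well down past the pawl. I'll ease back a few mm along the arm and go on towards the stop, watching the force.

```bash
python3 -m crank '[[-1,[-0.001,-0.0005,0.001],0],[-1,[-0.001,-0.0005,0.001],0],[-1,[-0.001,-0.0005,0.001],0],[-1,[-0.001,-0.0005,0.001],0],[-1,[0,0,0],0],[-1,[0,0,0],0],[-1,[0,0,0],0]]'
```

```text
clock: 13.25
eef_pos: [0.6181, 0.2116, 0.166]
tcp_rot: [[0.754, 0.657, 0.003], [0.656, -0.753, 0.06], [0.042, -0.043, -0.998]]
wrist_force: [4.1, 0.6, 7.5]
opening: 0.0204
grasp_force: 60.1
```

```bash
python3 -m crank '[[-1,[0,0,0.001],0],[-1,[0,0,0],0],[-1,[0,0,0],0],[-1,[0,0,0],0]]'
```

```text
clock: 13.58
eef_pos: [0.618, 0.2117, 0.165]
tcp_rot: [[0.754, 0.657, 0.003], [0.656, -0.753, 0.06], [0.042, -0.043, -0.998]]
wrist_force: [3.6, -0.2, 8.2]
opening: 0.0206
grasp_force: 60.0
```

```bash
python3 -m crank '[[-1,[0,0,0.001],0],[-1,[0,0,0],0],[-1,[0,0,0],0],[-1,[0,0,0],0]]'; python3 -m crank '[[-1,[0,0,0.001],0],[-1,[0,0,0],0],[-1,[0,0,0],0],[-1,[0,0,0],0]]'
```

```text
clock: 13.92
eef_pos: [0.618, 0.2117, 0.164]
tcp_rot: [[0.754, 0.657, 0.003], [0.656, -0.753, 0.059], [0.041, -0.043, -0.998]]
wrist_force: [3.2, 0.6, 7.5]
opening: 0.0207
grasp_force: 60.1
clock: 14.25
eef_pos: [0.6179, 0.2117, 0.163]
tcp_rot: [[0.754, 0.657, 0.003], [0.656, -0.753, 0.059], [0.041, -0.043, -0.998]]
wrist_force: [4.1, -0.2, 8.0]
opening: 0.0204
grasp_force: 60.1
```

Run:
```python
from h import *
from cell import manip, viewer
import cv2
b=viewer.capture("scene")["frame"][:,:,::-1]
r=lambda im,x,y,w,h,f:cv2.resize(im[y:y+h,x:x+w],None,fx=f,fy=f,interpolation=cv2.INTER_CUBIC)
cv2.imwrite("pics/l6.png",r(b,390,270,80,80,7))
o=manip.get_obs();R=o["tcp_rot"];t=o["eef_pos"]+.1004*R[:,2]
print(t,w2px("scene",t),o["wrist_force"])
# pad centre at arm angles: pad top centre, calibrated to z .113 at rest and .063 at stop
for th in (.3,.34,.38,.42):
    a=.2-th; c=np.array([.563,.2025]); u=np.array([.9587,.2843])
    s=-.06+.12*np.cos(a)-.005*np.sin(a); p=np.r_[c+u*s,.085+.12*np.sin(a)+.004]; v=np.r_[u*np.cos(a),np.sin(a)]
    print(th,p,"px",w2px("scene",p),"outer edge",w2px("scene",p+.018*v),"inner",w2px("scene",p-.018*v))
```

```text
[0.6182 0.2177 0.0628] [426.8201 324.8239] [ 3.841  -0.2008  8.0543]
0.3 [0.6204 0.2195 0.077 ] px [428.8807 319.8743] outer edge [427.5441 329.1904] inner [430.1728 310.8684]
0.34 [0.6201 0.2194 0.0723] px [428.4047 321.8443] outer edge [426.9963 331.4319] inner [429.7682 312.5619]
0.38 [0.6195 0.2193 0.0675] px [427.9476 323.6963] outer edge [426.4717 333.531 ] inner [429.3786 314.1601]
0.42 [0.6188 0.219  0.0628] px [427.5101 325.4282] outer edge [425.971  335.4854] inner [429.0049 315.6609]
```

View pics/l6.png

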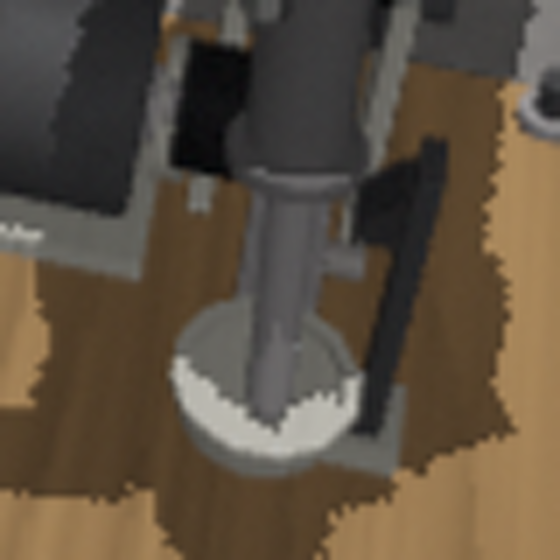

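The dish rim spans rows ~313–336, which fits an arm angle of about 0.40–0.41. The tip at (428,331) is on the dish, about 8 mm from its centre. I'll feel for the stop with 1 mm steps.

```bash
python3 -m crank '[[-1,[0,0,0.001],0],[-1,[0,0,0],0],[-1,[0,0,0],0],[-1,[0,0,0],0],[-1,[0,0,0],0]]'
python3 - <<'E'
from h import *
from cell import manip
for i in range(1):
    o=manip.get_obs();print(o["eef_pos"],o["wrist_force"],o["wrist_torque"])
E
```

```text
clock: 14.72
eef_pos: [0.6178, 0.2117, 0.162]
tcp_rot: [[0.754, 0.657, 0.003], [0.655, -0.753, 0.059], [0.041, -0.043, -0.998]]
wrist_force: [3.3, -0.3, 7.6]
opening: 0.0204
grasp_force: 60.1
[0.6178 0.2117 0.162 ] [ 3.2563 -0.3105  7.6426] [ 0.1718 -1.1773 -0.1001]
```

```bash
python3 -m crank '[[-1,[0,0,0.001],0],[-1,[0,0,0],0],[-1,[0,0,0],0],[-1,[0,0,0],0],[-1,[0,0,0],0]]'; python3 -m crank '[[-1,[0,0,0.001],0],[-1,[0,0,0],0],[-1,[0,0,0],0],[-1,[0,0,0],0],[-1,[0,0,0],0]]'
```

```text
clock: 15.13
eef_pos: [0.6177, 0.2118, 0.161]
tcp_rot: [[0.754, 0.657, 0.003], [0.656, -0.753, 0.059], [0.041, -0.043, -0.998]]
wrist_force: [3.8, -0.2, 8.0]
opening: 0.0203
grasp_force: 60.1
clock: 15.55
eef_pos: [0.6179, 0.2119, 0.1607]
tcp_rot: [[0.754, 0.657, 0.004], [0.656, -0.753, 0.06], [0.042, -0.043, -0.998]]
wrist_force: [3.8, 0.3, 10.9]
opening: 0.0204
grasp_force: 60.6
```

The force jumped by 3 N and z lagged, so that is the stop. I'll back off 1 mm, settle and check.

```bash
python3 -m crank '[[-1,[0,0,-0.0012],0],[-1,[0,0,0],0],[-1,[0,0,0],0],[-1,[0,0,0],0],[-1,[0,0,0],0],[-1,[0,0,0],0],[-1,[0,0,0],0],[-1,[0,0,0],0]]'
```

```text
clock: 16.22
eef_pos: [0.6178, 0.2117, 0.1612]
tcp_rot: [[0.754, 0.657, 0.003], [0.656, -0.753, 0.059], [0.041, -0.043, -0.998]]
wrist_force: [4.7, 0.2, 7.8]
opening: 0.0205
grasp_force: 60.5
```

Steady: the probe bears about 9 N of spring force just short of the stop, with a 60 N grip. Handing in.

```bash
python3 -c "
from cell import sign_off
print(sign_off())"
```

```text
the job is handed in; nothing more can be done
None
```

The job is handed in at about 16 s: the probe touched the tall pin and then the short pin, and now holds the tensioner arm down about 0.5 mm above its bottom stop, with the tip on the pad about 8 mm from its centre, the gripper tilted about 3° after joint 6 met its limit on the way, and the things lying around not rechecked in a final picture.

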